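Cap a jar with the bench capping press

ROBOT

A 6-joint arm with a two-finger parallel gripper is mounted at the origin on the work surface. World frame = base frame: x ahead of the robot, y to its left, z up, the work surface at z = 0. Lengths are in m, angles in rad, forces in N, time in s.
With the tool pointing down it reaches from about 0.25 to 0.725 m from the base axis. Payload 4 kg.
Tool frame: the origin (TCP) lies at the very end of the fingers, on their centre line; the grasp point (between the pads) lies 19 mm behind it; z points along the fingers, y is the line along which they close (so a half turn about z gives the same grasp; the last joint's range is limited). The gripper opens to 85 mm and grips with 20 to 120 N. Pads are 22 mm wide; open, the fingers measure 114 mm over their backs; the gripper's body (76 mm by 85 mm) begins 54 mm behind the grasp point. The pads swing forward as they close: fully open they stand 13 mm farther back than shut.
Start: joints at [1.198, 0.241, 0.005, 1.335, 0, 1.571], TCP at [0.182, 0.466, 0.231] pointing down, gripper open.
Joint ranges: [-2.72, 2.72], [-1.05, 1.87], [-1.09, 1.28], [-1.99, 2.15], [-1.42, 1.44], [-3.14, 3.14]. Speed limits (rad/s): [2.79, 2.79, 3.14, 3.14, 3.14, 3.14].

INTERFACE

Orientations are given as a unit quaternion [x, y, z, w].
In Python, from workcell import * gives the robot as it stands. The module is installed in compiled form; this text tells all that it offers.
- The arm moves only by the tool send_rows, never from a script. Its argument "steps" is text: rows parted by semicolons, each of 7 numbers parted by spaces: the opening, from -1 (shut) to 1 (fully open), then the shift along the world's x, y, z in m, then the turn, a rotation vector about the world's x, y, z in rad. A call has exactly 5 rows; each row shifts and turns the commanded pose from where the row before left it; what a row does not reach is not made up. A row lasts 1/12 s, in which the tool goes at most 41.7 mm and 7.16 degrees, less where a joint would pass 70% of its speed; a pose out of reach is approached as far as the arm can. A call is refused whole if a number of a shift passes 0.0417 or a number of a turn 0.125, either way. A call with a gripper value outside its range is refused whole. The fingers move at their own pace and stop on an object; the grip force is fixed at half the most. Time passes only in rows, so rows that do not move let the fingers close, or fill a call up. It gives the time, the measured TCP pose, the force, the opening and the grip force at its end, in the units of the state.
- get_obs(): the state, without advancing time (a new reading comes with each control period).
- camera(name): name is "scene" or "top" or "wrist"; returns a dict with "frame" (384x512x3 uint8, red, green, blue), "range_z" (384x512 float32, m along the optical axis (not along the pixel's ray), 0 where there is no reading), "camera_matrix" (3x3 intrinsics, pixels), "extrinsics" (4x4, takes a point from world to camera coordinates); the wrist camera has in their place "T_tool_cam" (4x4, takes a point from camera to tool coordinates, whose origin is the TCP and whose axes are the flange's). Camera axes: x right, y down, z forward; pixel columns grow to the right and rows downward; lengths in m; the calibration is good to about 2 mm. A picture is of the moment at which its call begins: read the wrist's pose just before it.
- job_done(): hands the job in; it is judged then, once.
The state is a dict: "clock": time; "joint_pos": joint angles; "joint_vel": joint speeds; "tau": joint torques, N m; "eef_pos": TCP position; "tool_rot": TCP orientation; "ft_force": force on the tool from outside, world axes, zero at the start; "ft_torque": the same for the moment, N m; "grip_width": finger opening in m; "grasp_force": force on a finger pad.
Only numpy, scipy, OpenCV 4.12 (cv2) and the standard library are available. Lean on these libraries where they do the work, as an engineer would, in place of code of your own. Each camera call takes 0.05 s, during which the arm holds its last target. There are 200 camera calls.

TASK

One jar of bath pearls still has its orange lid standing proud. Stand that jar in the round nest of the capping press's shuttle while the shuttle is out, slide the shuttle by its black handle all the way in under the plunger, then push the red plunger head down to its stop so that the lid is pressed fully home, and let the plunger come back up. Leave the capped jar standing in the nest under the plunger, do not press the lid down any other way, and leave the other jars, the tub and the shaker where they are.

Things in the scene. Friction and masses are not known exactly. Their poses are not given: they have to be found in the camera images.
- press: Blue capping press, fixed; place and yaw vary. Origin on the plunger's axis at bench level; its own -x faces the robot. Bed 15 mm thick, x -60 to 130, y -70 to 200 mm. Column (32 x 40 mm) at x 98 mm; its arm, 135 to 165 mm above the bench, ends 23 mm in front of the axis and is 46 mm wide. Shuttle slides along the press's y: out at +y, in at y = 0
- plunger (a joint): Spring plunger: 0 at rest (up), grows to 0.022 m at its stop (down). The spring takes about 2 N to start and 5 N at the stop, and returns the plunger by itself. At rest the underside of its rubber foot (36 mm diameter) is 113 mm above the bench, at the stop 91 mm. Pressing the lid home adds about 5 N
- plunger_top (a point): Centre of the flat top of the red plunger head (42 mm diameter, 18 mm thick), 210 mm above the bench at rest; moves down with the plunger
- shuttle (a joint): Aluminium shuttle: 0 fully in under the plunger, 0.14 m fully out (to the press's +y); starts between 0.11 and 0.14. Stays where it is left; about 1.5 N to slide
- nest (a point): Centre of the floor of the round nest in the shuttle plate (88 x 88 mm): 22 mm above the bench, 64 mm across, 6 mm deep with a chamfered edge and a black rubber floor. z up
- handle (a point): On the black upright handle of the shuttle, at the height to grip, 52 mm above the bench: post 18 mm diameter, its top 72 mm above the bench, standing 110 mm from the nest's centre to the press's -x on a low bar (top 26 mm above the bench)
- jar: The jar to cap: amber jar, 56 mm diameter, body 55 mm high with a white paper band. Origin at the centre of its underside; z up. Mass 0.15 to 0.25 kg. Its orange lid starts 6 to 8 mm proud and shows a yellow neck beneath
- lid (a joint): Gap of the orange lid on the jar: 0 pressed fully home, 0.006 to 0.008 m at the start. Stiff: about 5 N moves it, and it stays where pushed
- lid_top (a point): Centre of the top of the orange lid (56 mm diameter, 14 mm thick): 69 mm above the jar's underside once home, 75 to 77 mm at the start
- capped_a: Bystander: amber jar, 56 mm diameter, body 55 mm high with a white paper band, with a white lid already home, 69 mm high in all. Origin at the centre of its underside
- capped_b: Bystander: as capped_a
- tub: Bystander: white mixing bowl, 110 mm across, 50 mm high. Origin at the centre of its underside
- shaker: Bystander: small clear jar with a steel cap, 48 mm diameter, 80 mm high. Origin at the centre of its underside
Things that resemble listed ones, but are neither listed nor needed, are in the scene too. What is shaped like the jar but purple or turquoise is not meant.

How it is judged:
By the outcome, as a careful person would: the job done as asked, in the order asked, and still so for the second after the job is handed in, with the robot touching nothing.
It also fails if it takes over 72 s, if anything falls off the work surface, if the arm or the gripper's body presses on something with over 40 N, if the wrist force passes 120 N, or if a joint passes its speed limit or range.

## Working session

There is one attempt and no reset: what is moved stays moved. The work goes in short steps, Python scripts to look and compute and a tool call to move; the robot and the scene stay as the last step left them, time stands still between calls to the robot, and variables do not carry over. Pictures are saved under pics/ and viewed, at most 10 in all, crops included, and the job is handed in when it is done.

Besides the shell and the picture viewer there is one more tool, called after "Emit:" by a JSON object that holds its "name" and its "arguments". send_rows: Moves the arm, as the interface text tells. Its arguments: {"type":"object","properties":{"steps":{"type":"string"}},"required":["steps"]}

```bash
mkdir -p pics; cat > h.py <<'E'
from workcell import *
import numpy as np, cv2
def snap(n,f=None):
    c=camera(n)
    if f: cv2.imwrite('pics/'+f,c['frame'][:,:,::-1])
    return c
def pts(c,tool=None):
    K=c['camera_matrix'];d=c['range_z'];v,u=np.indices(d.shape)
    p=np.stack([(u-K[0,2])/K[0,0]*d,(v-K[1,2])/K[1,1]*d,d],-1)
    T=np.linalg.inv(c['extrinsics']) if tool is None else tool@c['T_tool_cam']
    return p@T[:3,:3].T+T[:3,3]
def ray(c,u,v,z):
    T=np.linalg.inv(c['extrinsics']);r=T[:3,:3]@np.linalg.inv(c['camera_matrix'])@[u,v,1];o=T[:3,3]
    return o+r*(z-o[2])/r[2]
E
python3 - <<'E'
from h import *
a=snap('scene');b=snap('top')
cv2.imwrite('pics/a.png',cv2.resize(np.hstack([a['frame'],b['frame']])[:,:,::-1],(800,300)))
cv2.imwrite('pics/scene.png',a['frame'][:,:,::-1]);cv2.imwrite('pics/top.png',b['frame'][:,:,::-1])
np.savez('s.npz',**a);np.savez('t.npz',**b)
o=get_obs();print(o)
E
```

```text
{'clock': 0.1, 'joint_pos': array([ 1.19800899e+00,  2.41311888e-01,  3.87124099e-03,  1.33518682e+00,
       -1.37407136e-05,  1.57081943e+00]), 'joint_vel': array([ 1.04865523e-03, -1.90985430e-03,  2.28017098e-03, -8.39084496e-06,
       -1.98486582e-03,  7.51578780e-04]), 'tau': array([-3.06597522e-04, -3.73137546e+01,  2.53010005e+01,  1.08716244e-02,
        1.96086194e-05, -4.40482722e-06]), 'eef_pos': array([0.18190843, 0.46514031, 0.23051952]), 'tool_rot': array([ 1.85327509e-01,  9.82676384e-01, -9.00984954e-04, -1.62907952e-04]), 'ft_force': array([ 0.22408788,  0.29705732, -0.6906594 ]), 'ft_torque': array([-0.00172628, -0.06170237,  0.01071389]), 'grasp_force': 0.0, 'grip_width': 0.0853246079627568}
```

View pics/scene.png

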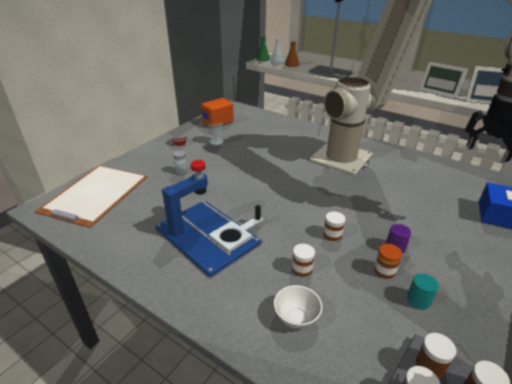

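View pics/top.png

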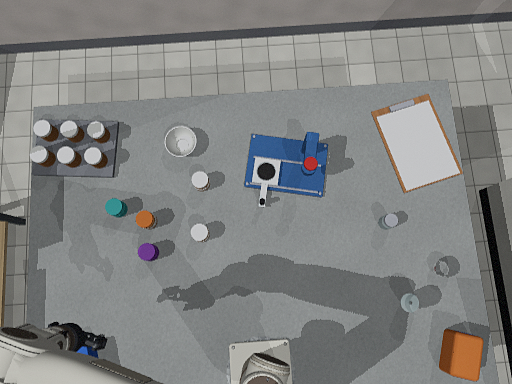

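Candidates, scene / top pixels:
- **Orange-lid amber jar:** (388,260) / (145,219). This is the target.
- **Lookalikes not meant:** purple (399,236) / (148,252) and turquoise (423,290) / (116,207).
- **White-lid jars:** (303,260) / (200,180) and (335,225) / (199,232), plus the rack jars.
- **Orange box:** (217,112) / (461,353).

The press is at (210,235) / (285,165). Its red head is at (311,163) top, the nest at (266,171) and the handle at (262,202).

```bash
python3 - <<'E'
from h import *
S=dict(np.load('s.npz'));T=dict(np.load('t.npz'))
def tri(ps,pt):
    A=[];B=[]
    M=np.zeros((3,3));q=np.zeros(3)
    for c,(u,v) in ((S,ps),(T,pt)):
        E=np.linalg.inv(c['extrinsics']);r=E[:3,:3]@np.linalg.inv(c['camera_matrix'])@[u,v,1];r/=np.linalg.norm(r)
        P=np.eye(3)-np.outer(r,r);M+=P;q+=P@E[:3,3]
    return np.linalg.solve(M,q)
def blob(c,name,lo,hi,near,lo2=None):
    h=cv2.cvtColor(c['frame'],cv2.COLOR_RGB2HSV);m=cv2.inRange(h,np.array(lo),np.array(hi))
    n,l,st,ce=cv2.connectedComponentsWithStats(m)
    k=[i for i in range(1,n) if st[i,4]>8]; i=min(k,key=lambda i:np.hypot(*(ce[i]-near)))
    P=pts(c)[l==i];P=P[np.isfinite(P).all(1)]
    print(name,ce[i].round(1),st[i],'pts med',np.median(P,0).round(4),'z95',np.percentile(P[:,2],[5,95]).round(4))
    return l==i,P
for n,c,nr in (('S',S,(388,252)),('T',T,(145,219))):
    m,P=blob(c,'orange'+n,(3,150,100),(18,255,255),nr)
    top=P[P[:,2]>np.percentile(P[:,2],90)-.004];print(' top',np.median(top,0).round(4),(.5*(top.min(0)+top.max(0))).round(4))
for n,c,nr in (('S',S,(198,165)),('T',T,(311,163))): 
    m,P=blob(c,'red'+n,(172,120,80),(180,255,255),nr)
    top=P[P[:,2]>np.percentile(P[:,2],90)-.004];print(' top',(.5*(top.min(0)+top.max(0))).round(4))
for n,c,nr in (('S',S,(231,236)),('T',T,(266,171))): blob(c,'nest'+n,(0,0,0),(180,255,50),nr)
for n,c,nr in (('S',S,(258,212)),('T',T,(262,202))): blob(c,'hand'+n,(0,0,0),(180,255,60),nr)
# bed blue min-area rect top view
h=cv2.cvtColor(T['frame'],cv2.COLOR_RGB2HSV);m=cv2.inRange(h,np.array((100,130,60)),np.array((125,255,255)))
P=pts(T);ok=(m>0)&(P[...,0]>.2)&(abs(P[...,2]-.015)<.006)&(abs(P[...,1])<.3)
r=cv2.minAreaRect(P[ok][:,:2].astype(np.float32)*1000);print(r,cv2.boxPoints(r))
# objects heights over table in top view
ok=(P[...,2]>.03)&(P[...,0]>.15)&(P[...,0]<.75)&(P[...,1]>-.2)
n,l,st,ce=cv2.connectedComponentsWithStats(ok.astype(np.uint8))
for i in range(1,n):
    if st[i,4]>30: 
        Q=P[l==i];print(ce[i].round(),Q.min(0).round(3),Q.max(0).round(3))
im=np.hstack([cv2.resize(S['frame'][190:300,300:450],(400,293)),cv2.resize(S['frame'][150:280,150:275],(400,400))[:293]])
im=np.vstack([im,np.hstack([cv2.resize(T['frame'][180:270,90:213],(400,293)),cv2.resize(T['frame'][120:213,235:362],(400,293))])])
cv2.imwrite('pics/crop.png',im[:,:,::-1])
E
```

```text
orangeS [390.1 253.7] [379 244  23  21 371] pts med [0.5162 0.3474 0.0746] z95 [0.0546 0.0768]
 top [0.5097 0.3442 0.0751] [0.5076 0.344  0.0752]
orangeT [144.1 218.8] [136 211  18  17 227] pts med [0.5047 0.3417 0.0748] z95 [0.0689 0.0801]
 top [0.5068 0.3415 0.0772] [0.5039 0.3419 0.0805]Traceback (most recent call last):
  File "<stdin>", line 21, in <module>
  File "<stdin>", line 13, in blob
ValueError: min() iterable argument is empty
```

```bash
python3 - <<'E'
from h import *
S=dict(np.load('s.npz'));T=dict(np.load('t.npz'))
def blob(c,name,lo,hi,near,sh=0):
    h=cv2.cvtColor(c['frame'],cv2.COLOR_RGB2HSV);h[...,0]=(h[...,0].astype(int)+sh)%180
    m=cv2.inRange(h,np.array(lo),np.array(hi))
    n,l,st,ce=cv2.connectedComponentsWithStats(m)
    k=[i for i in range(1,n) if st[i,4]>8]
    if not k: print(name,'none');return
    i=min(k,key=lambda i:np.hypot(*(ce[i]-near)))
    P=pts(c)[l==i]
    zt=np.percentile(P[:,2],90);top=P[P[:,2]>zt-.004]
    print(name,ce[i].round(1),st[i],'med',np.median(P,0).round(4),'z',np.percentile(P[:,2],[5,95]).round(4),'top',(.5*(top.min(0)+top.max(0))).round(4))
print(S['frame'][165,198],T['frame'][163,311],T['frame'][171,266],T['frame'][202,262],S['frame'][212,258])
for n,c,nr in (('S',S,(198,165)),('T',T,(311,163))): blob(c,'red'+n,(5,130,80),(24,255,255),nr,20)
for n,c,nr in (('S',S,(231,236)),('T',T,(266,171))): blob(c,'nest'+n,(0,0,0),(180,255,60),nr)
for n,c,nr in (('S',S,(258,212)),('T',T,(262,202))): blob(c,'hand'+n,(0,0,0),(180,255,60),nr)
h=cv2.cvtColor(T['frame'],cv2.COLOR_RGB2HSV);m=cv2.inRange(h,np.array((100,130,60)),np.array((125,255,255)))
P=pts(T);ok=(m>0)&(P[...,0]>.2)&(abs(P[...,2]-.015)<.01)&(abs(P[...,1])<.3)
r=cv2.minAreaRect(P[ok][:,:2].astype(np.float32)*1000);print(r,cv2.boxPoints(r).round())
ok=(P[...,2]>.03)&(P[...,0]>.15)&(P[...,0]<.8)&(P[...,1]>-.2)
n,l,st,ce=cv2.connectedComponentsWithStats(ok.astype(np.uint8))
for i in range(1,n):
    if st[i,4]>20: 
        Q=P[l==i];print(ce[i].round(),Q.min(0).round(3),Q.max(0).round(3))
im=np.hstack([cv2.resize(S['frame'][190:300,300:450],(400,293)),cv2.resize(S['frame'][150:280,150:275],(400,400))[:293]])
im=np.vstack([im,np.hstack([cv2.resize(T['frame'][180:270,90:213],(400,293)),cv2.resize(T['frame'][120:213,235:362],(400,293))])])
cv2.imwrite('pics/crop.png',im[:,:,::-1])
E
```

```text
[185  34  31] [178  48  44] [34 33 34] [20 19 23] [27 26 28]
redS [197.7 165.1] [191 160  14  12 139] med [ 0.6261 -0.1844  0.2082] z [0.1958 0.2107] top [ 0.6229 -0.19    0.2092]
redT [310.2 163.2] [304 157  14  14 147] med [ 0.6185 -0.1913  0.2099] z [0.204 0.214] top [ 0.4667 -0.107   0.8726]
nestS [230.2 235.1] [221 230  19  11 175] med [ 0.646  -0.0644  0.0222] z [0.0201 0.0244] top [0.942  0.1732 0.3755]
nestT [265.9 171.1] [258 163  17  17 224] med [ 0.6469 -0.065   0.0227] z [0.0178 0.0279] top [ 0.6484 -0.0644  0.0271]
handS [257.4 211.7] [255 206   6  13  56] med [ 0.5453 -0.0374  0.058 ] z [0.0328 0.0714] top [0.9008 0.1952 0.3994]
handT [261.8 201.1] [260 198   5   7  26] med [ 0.5359 -0.0422  0.0708] z [0.0505 0.076 ] top [ 0.421  -0.0255  0.8041]
((667.2861328125, -136.51670837402344), (269.4361572265625, 189.41770935058594), 78.09686279296875) [[ 547. -249.]
 [ 732. -288.]
 [ 788.  -24.]
 [ 602.   15.]]
[178. 144.] [ 0.299 -0.002  0.03 ] [0.799 0.273 1.536]
[ 98. 137.] [0.784 0.472 0.031] [0.8   0.52  0.095]
[307. 158.] [ 0.299 -0.2    0.032] [ 0.733 -0.002  1.536]
[ 72. 138.] [0.794 0.569 0.03 ] [0.8   0.6   0.096]
[ 42. 156.] [ 0.299 -0.002  0.03 ] [0.771 0.712 1.536]
[ 68. 157.] [ 0.299 -0.002  0.031] [0.761 0.624 1.536]
[ 95. 157.] [ 0.299 -0.002  0.03 ] [0.752 0.534 1.536]
[200. 181.] [ 0.299 -0.002  0.031] [0.65  0.186 1.536]
[115. 207.] [ 0.299 -0.002  0.031] [0.579 0.471 1.536]
[262. 201.] [ 0.299 -0.05   0.031] [ 0.553 -0.002  1.536]
[145. 220.] [ 0.299 -0.002  0.03 ] [0.531 0.369 1.536]
[200. 232.] [ 0.299 -0.002  0.031] [0.478 0.194 1.536]
[147. 252.] [ 0.299 -0.002  0.031] [0.427 0.365 1.536]
[ 52. 354.] [ 0.15  -0.002  0.245] [0.299 0.53  1.536]
```

View pics/crop.png

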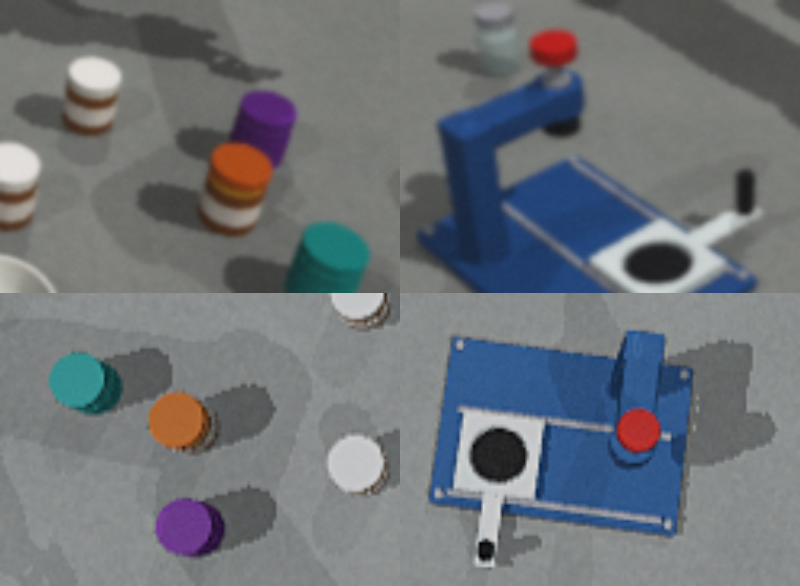

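The crop confirms the target: an orange lid with a yellow neck showing beneath. It is clear of the purple and turquoise jars. I'll move over it and look with the wrist camera.

Emit:
{"name": "send_rows", "arguments": {"steps": "1 0.0323 -0.0123 0 0 0 0.0895;1 0.0323 -0.0123 0 0 0 0.0895;1 0.0323 -0.0123 0 0 0 0.0895;1 0.0323 -0.0123 0 0 0 0.0895;1 0.0323 -0.0123 0 0 0 0.0895"}}

```text
clock: 0.52
eef_pos: [0.3447, 0.4032, 0.2309]
tool_rot: [-0.04, 0.999, -0.0, -0.0]
ft_force: [-0.2, 0.7, 0.9]
grip_width: 0.0856
grasp_force: 0.0
```

Emit:
{"name": "send_rows", "arguments": {"steps": "1 0.0323 -0.0123 0 0 0 0.0895;1 0.0323 -0.0123 0 0 0 0.0895;1 0.0323 -0.0123 0 0 0 0.0895;1 0.0323 -0.0123 0 0 0 0.0895;1 0.0323 -0.0123 0 0 0 0.0895"}}

```text
clock: 0.93
eef_pos: [0.5063, 0.3416, 0.2307]
tool_rot: [-0.26, 0.966, -0.0, -0.001]
ft_force: [-0.5, 0.9, -0.7]
grip_width: 0.0851
grasp_force: 0.0
```

```bash
cat >> h.py <<'E'
from scipy.spatial.transform import Rotation as Rn
def tool(o=None):
    o=o or get_obs();T=np.eye(4);T[:3,:3]=Rn.from_quat(o['tool_rot']).as_matrix();T[:3,3]=o['eef_pos'];return T
def wrist(f=None):
    o=get_obs();t=tool(o);c=snap('wrist',f);c['extrinsics']=np.linalg.inv(t@c['T_tool_cam']);return o,c
def mask(c,lo,hi,sh=0):
    h=cv2.cvtColor(c['frame'],cv2.COLOR_RGB2HSV);h[...,0]=(h[...,0].astype(int)+sh)%180
    return cv2.inRange(h,np.array(lo),np.array(hi))
def biggest(m):
    cs,_=cv2.findContours(m,cv2.RETR_EXTERNAL,cv2.CHAIN_APPROX_NONE)
    return max(cs,key=cv2.contourArea)
E
python3 - <<'E'
from h import *
o,c=wrist('w1.png');T=tool(o)
print(o['eef_pos'],T[:3,1],o['clock'],o['joint_pos'].round(2),(T@c['T_tool_cam'])[:3].round(3))
m=mask(c,(3,150,80),(18,255,255));k=biggest(m);print(cv2.boundingRect(k),cv2.contourArea(k))
P=pts(c)[m>0];zt=np.percentile(P[:,2],80);print('lid z',np.percentile(P[:,2],[5,50,80,95]).round(4))
q=np.array([ray(c,*p,zt)[:2] for p in k[:,0]]);print('circle',cv2.minEnclosingCircle((q*1000).astype(np.float32)))
E
```

```text
[0.50633154 0.34156708 0.23066149] [-5.02514884e-01  8.64568558e-01 -3.84694574e-07] 0.9333 [0.59 0.47 0.33 1.44 0.   0.07] [[-0.503  0.823  0.263  0.44 ]
 [ 0.864  0.479  0.155  0.302]
 [ 0.001  0.305 -0.952  0.373]]
(230, 144, 57, 60) 2599.0
lid z [0.0451 0.0745 0.0752 0.0758]
circle ((504.74639892578125, 342.1717529296875), 29.247900009155273)
```

View pics/w1.png

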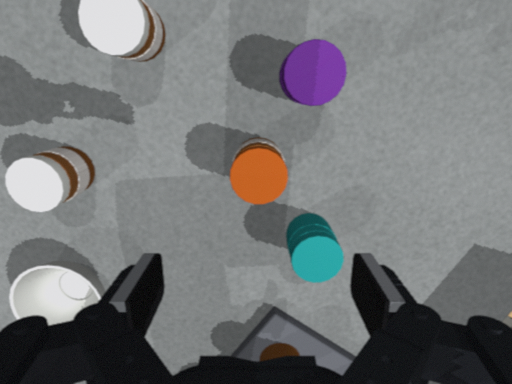

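The wrist view shows the orange lid at (259,176). The fingers' line misses purple (314,72) and turquoise (316,255). Lid centre is about (0.506, 0.343) with its top at 0.0755, which agrees with the other views. Descending.

Emit:
{"name": "send_rows", "arguments": {"steps": "1 0 0.0015 -0.03 0 0 0;1 0 0 -0.03 0 0 0;1 0 0 -0.03 0 0 0;1 0 0 -0.03 0 0 0;1 0 0 -0.025 0 0 0"}}

```text
clock: 1.4
eef_pos: [0.5038, 0.3433, 0.0834]
tool_rot: [-0.258, 0.966, -0.0, -0.001]
ft_force: [-0.2, 0.4, -1.3]
grip_width: 0.0855
grasp_force: 0.0
```

Emit:
{"name": "send_rows", "arguments": {"steps": "1 0 0 -0.025 0 0 0;1 0 0 -0.02 0 0 0;1 0 0 -0.015 0 0 0;1 0 0 -0.009 0 0 0;1 0 0 0 0 0 0"}}

```text
clock: 1.82
eef_pos: [0.5031, 0.3429, 0.0144]
tool_rot: [-0.258, 0.966, -0.001, -0.003]
ft_force: [0.4, -0.6, -0.8]
grip_width: 0.0852
grasp_force: 0.0
```

Emit:
{"name": "send_rows", "arguments": {"steps": "-1 0 0 0 0 0 0;-1 0 0 0 0 0 0;-1 0 0 0 0 0 0;-1 0 0 0 0 0 0;-1 0 0 0 0 0 0"}}

```text
clock: 2.23
eef_pos: [0.5064, 0.3447, 0.0192]
tool_rot: [-0.258, 0.966, 0.0, 0.002]
ft_force: [0.4, -2.7, 5.6]
grip_width: 0.0547
grasp_force: 63.1
```

Emit:
{"name": "send_rows", "arguments": {"steps": "-1 0 0 0 0 0 0;-1 0 0 0 0 0 0;-1 0 0 0 0 0 0;-1 0 0 0 0 0 0;-1 0 0 0 0 0 0"}}

```text
clock: 2.65
eef_pos: [0.5064, 0.3447, 0.0192]
tool_rot: [-0.258, 0.966, 0.0, 0.002]
ft_force: [0.7, -1.5, 6.0]
grip_width: 0.0549
grasp_force: 62.5
```

Emit:
{"name": "send_rows", "arguments": {"steps": "-1 0 0 0.01 0 0 0;-1 0 0 0.02 0 0 0;-1 0 0 0.03 0 0 0;-1 0 0 0.03 0 0 0;-1 0 0 0.03 0 0 0"}}

```text
clock: 3.07
eef_pos: [0.5042, 0.3439, 0.1383]
tool_rot: [-0.258, 0.966, -0.0, -0.001]
ft_force: [1.0, 0.2, -2.9]
grip_width: 0.0545
grasp_force: 62.6
```

Emit:
{"name": "send_rows", "arguments": {"steps": "-1 0 -0.02 0 0 0 0;-1 0.01 -0.03 0 0 0 0;-1 0.013 -0.035 0 0 0 0;-1 0.013 -0.035 0 0 0 0;-1 0.013 -0.035 0 0 0 0"}}

```text
clock: 3.48
eef_pos: [0.5537, 0.1881, 0.1376]
tool_rot: [-0.259, 0.966, 0.0, -0.0]
ft_force: [-0.2, -0.1, -2.9]
grip_width: 0.0549
grasp_force: 62.9
```

Emit:
{"name": "send_rows", "arguments": {"steps": "-1 0.013 -0.035 0 0 0 0;-1 0.013 -0.035 0 0 0 0;-1 0.013 -0.035 0 0 0 0;-1 0.013 -0.035 0 0 0 0;-1 0.013 -0.035 0 0 0 0"}}

```text
clock: 3.9
eef_pos: [0.6189, 0.0126, 0.1375]
tool_rot: [-0.258, 0.966, 0.0, -0.0]
ft_force: [1.6, 1.6, -1.8]
grip_width: 0.0547
grasp_force: 62.9
```

```bash
python3 - <<'E'
from h import *
o,c=wrist('w2.png');T=tool(o)
print(o['clock'],o['eef_pos'],T[:3,:3].round(3),o['grip_width'],o['ft_force'])
# orange lid
m=mask(c,(3,150,80),(18,255,255));P=pts(c);zz=P[...,2][m>0]
zt=np.percentile(zz,80);print('lid z',np.percentile(zz,[5,50,80,95]).round(4))
m[(P[...,2]<zt-.008)]=0
k=biggest(m);print(cv2.boundingRect(k))
q=np.array([ray(c,*p,zt)[:2] for p in k[:,0]]);print('circle',cv2.minEnclosingCircle((q*1000).astype(np.float32)))
E
```

```text
3.9 [0.61893231 0.01262716 0.1374517 ] [[-0.867 -0.499 -0.001]
 [-0.499  0.867  0.001]
 [ 0.     0.001 -1.   ]] 0.05469317458937541 [ 1.63468248  1.57425905 -1.81870931]
lid z [0.1619 0.1914 0.192  0.1925]
(177, 248, 161, 118)
circle ((614.9111328125, 9.285185813903809), 27.245351791381836)
```

View pics/w2.png

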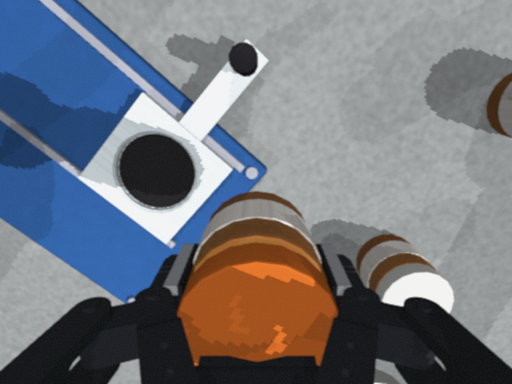

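The jar hangs upright between the pads. The nest is at (157,170), the handle top at (243,57), and the lid is partly hidden by the gripper.

```bash
cat >> h.py <<'E'
from scipy.optimize import least_squares
def fitc(q,r=None):
    if r: s=least_squares(lambda p:np.hypot(q[:,0]-p[0],q[:,1]-p[1])-r,q.mean(0),loss='soft_l1',f_scale=.001)
    else: s=least_squares(lambda p:np.hypot(q[:,0]-p[0],q[:,1]-p[1])-p[2],[*q.mean(0),.03],loss='soft_l1',f_scale=.001)
    return s.x.round(4),np.sqrt(np.mean(s.fun**2)).round(4)
E
python3 - <<'E'
from h import *
o,c=wrist();T=tool(o);P=pts(c)
m=mask(c,(3,150,80),(18,255,255));m[(abs(P[...,2]-.1917)>.003)]=0
m=cv2.morphologyEx(m,cv2.MORPH_CLOSE,np.ones((5,5)))
k=biggest(m)[:,0];print(cv2.boundingRect(k[:,None]))
k=k[k[:,1]<330]
q=np.array([ray(c,*p,.1917)[:2] for p in k]);print('lid r28',fitc(q,.028),'free',fitc(q),'eef',o['eef_pos'])
G=mask(c,(0,0,0),(180,255,60));n,l,st,ce=cv2.connectedComponentsWithStats(G)
for near,z in (((157,170),None),((243,57),.072)):
    i=l[near[1],near[0]];M=(l==i).astype(np.uint8);k=biggest(M)[:,0];zz=P[...,2][l==i]
    print(st[i],np.percentile(zz,[10,50,90]).round(4)); z=z or np.median(zz)
    q=np.array([ray(c,*p,z)[:2] for p in k]);print(fitc(q),cv2.minAreaRect((q*1000).astype(np.float32)))
    # z at handle top
# plate edges: white plate
W=mask(c,(0,0,150),(180,60,255));W[(abs(P[...,2]-.028)>.004)]=0;k=biggest(W)
q=np.array([ray(c,*p,.028)[:2] for p in k[:,0]]);print('plate',cv2.minAreaRect((q*1000).astype(np.float32)), np.median(P[...,2][W>0]))
E
```

```text
(177, 256, 161, 110)
lid r28 (array([0.621, 0.004]), np.float64(0.0013)) free (array([0.6183, 0.0025, 0.0255]), np.float64(0.0006)) eef [0.6215334  0.00491815 0.13740792]
[ 131  137   74   72 4090] [0.0209 0.0217 0.0226]
(array([ 0.6481, -0.0654,  0.0296]), np.float64(0.0003)) ((648.1317749023438, -65.5154800415039), (59.793251037597656, 59.08024215698242), 72.58392333984375)
[242  47  27  31 654] [0.07   0.0711 0.072 ]
(array([ 0.5413, -0.0426,  0.008 ]), np.float64(0.0004)) ((541.7772216796875, -42.66046142578125), (16.561420440673828, 15.449328422546387), 29.517284393310547)
plate ((609.8614501953125, -57.409915924072266), (87.64563751220703, 165.97817993164062), 78.09324645996094) 0.0268277065969994
```

Emit:
{"name": "send_rows", "arguments": {"steps": "-1 0.007 -0.018 0 0 0 0;-1 0.007 -0.018 0 0 0 0;-1 0.007 -0.018 0 0 0 0;-1 0.006 -0.0145 0 0 0 0;-1 0 0 0 0 0 0"}}

```text
clock: 4.42
eef_pos: [0.6468, -0.0569, 0.1371]
tool_rot: [-0.257, 0.966, -0.0, 0.0]
ft_force: [0.6, 0.3, -1.5]
grip_width: 0.0548
grasp_force: 63.1
```

Emit:
{"name": "send_rows", "arguments": {"steps": "-1 0 0 -0.02 0 0 0;-1 0 0 -0.02 0 0 0;-1 0 0 -0.015 0 0 0;-1 0 0 -0.007 0 0 0;-1 0 0 0 0 0 0"}}

```text
clock: 4.83
eef_pos: [0.6441, -0.0534, 0.0729]
tool_rot: [-0.259, 0.966, 0.001, -0.002]
ft_force: [0.0, -0.0, -2.5]
grip_width: 0.0547
grasp_force: 63.1
```

```bash
python3 - <<'E'
from h import *
o,c=wrist('w3.png');T=tool(o);P=pts(c)
e=o['eef_pos'];print(o['clock'],e,o['ft_force'])
m=mask(c,(3,150,80),(18,255,255));zt=np.percentile(P[...,2][m>0],85);print('lid z',zt)
d=np.hypot(P[...,0]-e[0],P[...,1]-e[1])
b=(d<.04)&(P[...,2]<zt-.03)&(P[...,2]>zt-.07)
v,u=np.where(b);print(u.min(),u.max(),v.min(),v.max())
cc=(u>215)&(u<300);Q=P[v[cc],u[cc]];print('body fit r28',fitc(Q[:,:2],.028),cc.sum(), Q[:,2].min())
G=mask(c,(0,0,0),(180,255,60));G[abs(P[...,2]-.022)>.004]=0
v,u=np.where(G>0);print('nest vis',P[v,u].mean(0),u.min(),u.max(),v.min(),v.max())
E
```

```text
4.8333 [ 0.64412139 -0.05338483  0.07291425] [ 0.01885283 -0.02545126 -2.5324654 ]
lid z 0.12762073024092813
163 354 192 272
body fit r28 (array([ 0.598 , -0.0803]), np.float64(0.0038)) 2469 0.05762799674276345
nest vis [ 0.64022912 -0.0800659   0.02175047] 2 282 167 237
```

View pics/w3.png

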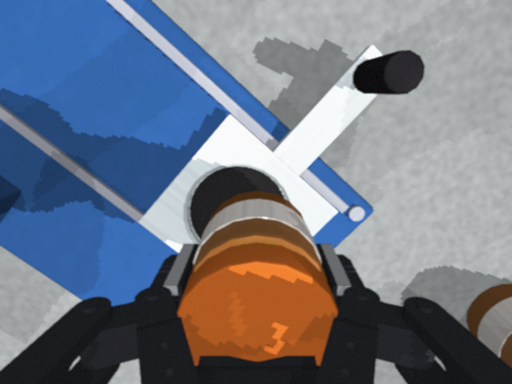

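Emit:
{"name": "send_rows", "arguments": {"steps": "-1 0 0 0 0 0 0;-1 0 0 0 0 0 0;-1 0 0 0 0 0 0;-1 0 0 0 0 0 0;-1 0 0 0 0 0 0"}}

```text
clock: 5.3
eef_pos: [0.6465, -0.0543, 0.0761]
tool_rot: [-0.258, 0.966, -0.0, 0.001]
ft_force: [-0.1, 0.3, -1.5]
grip_width: 0.0545
grasp_force: 63.0
```

```bash
sed -i 's/def fitc(q,r=None):/def fitc(q,r=None,x0=None):/; s/-r,q.mean(0),/-r,q.mean(0) if x0 is None else x0,/' h.py; python3 - <<'E'
from h import *
o,c=wrist();T=tool(o);P=pts(c)
e=o['eef_pos'];print(o['clock'],e,o['ft_force'])
v,u=np.indices(P.shape[:2])
m=mask(c,(3,150,80),(18,255,255));zt=np.percentile(P[...,2][m>0],85)
d=np.hypot(P[...,0]-e[0],P[...,1]-e[1])
for lo,hi in ((.03,.05),(.05,.07),(.03,.07)):
  b=(d<.04)&(P[...,2]<zt-lo)&(P[...,2]>zt-hi)&(u>205)&(u<310)
  print('body r28',fitc(P[b][:,:2],.028,e[:2]),b.sum())
b=(m>0)&(P[...,2]<zt-.004)&(P[...,2]>zt-.014)&(u>205)&(u<310);print('lid side r28',fitc(P[b][:,:2],.028,e[:2]),b.sum())
# rim of nest: black boundary, left side & top, at floor/rim
G=mask(c,(0,0,0),(180,255,60));G[abs(P[...,2]-.022)>.004]=0;k=biggest(G)[:,0]
q=np.array([ray(c,*p,.022)[:2] for p in k])
print('nest bound', k.min(0),k.max(0))
far=q[(k[:,1]<185)|(k[:,0]<195)];print(fitc(far),fitc(far,.032,np.array([.647,-.065])))
H=mask(c,(0,0,0),(180,255,60));H[abs(P[...,2]-.0715)>.003]=0;k=biggest(H)[:,0];q=np.array([ray(c,*p,.072)[:2] for p in k]);print('handle',fitc(q))
E
```

```text
5.3 [ 0.64650626 -0.0543492   0.07607465] [-0.0579781   0.31466562 -1.48546475]
body r28 (array([ 0.6467, -0.0553]), np.float64(0.0004)) 1850
body r28 (array([ 0.6468, -0.0553]), np.float64(0.0004)) 1027
body r28 (array([ 0.6468, -0.0553]), np.float64(0.0004)) 2877
lid side r28 (array([ 0.6472, -0.0549]), np.float64(0.0003)) 1285
nest bound [195 163] [287 230]
(array([ 0.6481, -0.0656,  0.0298]), np.float64(0.0002)) (array([ 0.6502, -0.0644]), np.float64(0.0004))
handle (array([ 0.5416, -0.0442,  0.0084]), np.float64(0.0003))
```

Emit:
{"name": "send_rows", "arguments": {"steps": "-1 0.001 -0.0055 0 0 0 0;-1 0 -0.005 0 0 0 0;-1 0 0 -0.005 0 0 0;-1 0 0 -0.007 0 0 0;-1 0 0 -0.006 0 0 0"}}

```text
clock: 5.77
eef_pos: [0.6468, -0.0651, 0.0563]
tool_rot: [-0.258, 0.966, 0.0, -0.0]
ft_force: [0.3, -0.4, -3.0]
grip_width: 0.0548
grasp_force: 62.9
```

Emit:
{"name": "send_rows", "arguments": {"steps": "-1 0 0 -0.005 0 0 0;-1 0 0 -0.004 0 0 0;-1 0 0 -0.003 0 0 0;-1 0 0 -0.002 0 0 0;-1 0 0 0 0 0 0"}}

```text
clock: 6.18
eef_pos: [0.6468, -0.0647, 0.0426]
tool_rot: [-0.258, 0.966, 0.0, -0.0]
ft_force: [0.4, 0.1, -2.1]
grip_width: 0.0544
grasp_force: 63.1
```

Emit:
{"name": "send_rows", "arguments": {"steps": "-1 0 0 0 0 0 0;-1 0 0 0 0 0 0;-1 0 0 0 0 0 0;-1 0 0 0 0 0 0;-1 0 0 0 0 0 0"}}

```text
clock: 6.6
eef_pos: [0.6473, -0.0649, 0.0436]
tool_rot: [-0.258, 0.966, -0.0, 0.0]
ft_force: [1.3, 0.0, -1.8]
grip_width: 0.0551
grasp_force: 63.1
```

```bash
python3 - <<'E'
from h import *
o,c=wrist();T=tool(o);P=pts(c)
e=o['eef_pos'];print(o['clock'],e,o['ft_force'])
v,u=np.indices(P.shape[:2])
m=mask(c,(3,150,80),(18,255,255));zt=np.percentile(P[...,2][m>0],85)
d=np.hypot(P[...,0]-e[0],P[...,1]-e[1])
b=(d<.04)&(P[...,2]<zt-.03)&(P[...,2]>zt-.05)&(u>205)&(u<310)
print(zt,'body r28',fitc(P[b][:,:2],.028,e[:2]),b.sum())
E
```

```text
6.6 [ 0.64725929 -0.06487082  0.04358689] [ 1.28889023  0.01078249 -1.79798103]
0.09823270198126098 body r28 (array([ 0.6475, -0.0658]), np.float64(0.0004)) 1849
```

Emit:
{"name": "send_rows", "arguments": {"steps": "-1 0 0 -0.001 0 0 0;-1 0 0 -0.001 0 0 0;-1 0 0 0 0 0 0;-1 0 0 0 0 0 0;-1 0 0 0 0 0 0"}}

```text
clock: 7.07
eef_pos: [0.6472, -0.0649, 0.0413]
tool_rot: [-0.258, 0.966, -0.0, 0.0]
ft_force: [0.6, -0.3, -1.6]
grip_width: 0.0548
grasp_force: 63.1
```

Emit:
{"name": "send_rows", "arguments": {"steps": "-1 0 0 -0.001 0 0 0;-1 0 0 0 0 0 0;-1 0 0 -0.001 0 0 0;-1 0 0 0 0 0 0;-1 0 0 0 0 0 0"}}

```text
clock: 7.48
eef_pos: [0.6472, -0.0649, 0.0412]
tool_rot: [-0.258, 0.966, -0.0, 0.001]
ft_force: [-4.6, -0.9, 9.3]
grip_width: 0.0547
grasp_force: 63.9
```

Emit:
{"name": "send_rows", "arguments": {"steps": "-1 0 0 0.001 0 0 0;-1 0 0 0 0 0 0;1 0 0 0 0 0 0;1 0 0 0 0 0 0;1 0 0 0 0 0 0"}}

```text
clock: 7.9
eef_pos: [0.6472, -0.0648, 0.0399]
tool_rot: [-0.258, 0.966, -0.0, 0.0]
ft_force: [0.5, -0.3, -0.3]
grip_width: 0.0853
grasp_force: 0.0
```

Emit:
{"name": "send_rows", "arguments": {"steps": "1 0 0 0 0 0 0;1 0 0 0 0 0 0;1 0 0 0.01 0 0 0;1 0 0 0.02 0 0 0;1 0 0 0.03 0 0 0"}}

```text
clock: 8.32
eef_pos: [0.6448, -0.0646, 0.0982]
tool_rot: [-0.258, 0.966, 0.001, -0.003]
ft_force: [-0.7, 0.7, -0.9]
grip_width: 0.0852
grasp_force: 0.0
```

Emit:
{"name": "send_rows", "arguments": {"steps": "1 0 0 0.03 0 0 0;1 0 0 0.03 0 0 0;1 0 0 0.02 0 0 0;1 0 0 0 0 0 0;1 0 0 0 0 0 0"}}

```text
clock: 8.73
eef_pos: [0.6484, -0.065, 0.183]
tool_rot: [-0.258, 0.966, -0.001, 0.002]
ft_force: [-0.7, 0.2, -0.6]
grip_width: 0.0858
grasp_force: 0.0
```

```bash
python3 - <<'E'
from h import *
o,c=wrist('w4.png');T=tool(o);P=pts(c)
e=o['eef_pos'];print(o['clock'],e,o['ft_force'],o['grip_width'])
v,u=np.indices(P.shape[:2])
m=mask(c,(3,150,80),(18,255,255));zt=np.percentile(P[...,2][m>0],85)
d=np.hypot(P[...,0]-.6475,P[...,1]+.066)
b=(d<.04)&(P[...,2]<zt-.03)&(P[...,2]>zt-.05)
print(zt,'body r28',fitc(P[b][:,:2],.028,np.array([.6475,-.066])),b.sum())
t=(m>0)&(abs(P[...,2]-zt)<.006);A=np.c_[P[t][:,:2]-P[t][:,:2].mean(0),np.ones(t.sum())];print('tilt',np.linalg.lstsq(A,P[t][:,2],rcond=None)[0])
H=mask(c,(0,0,0),(180,255,60));H[abs(P[...,2]-.0715)>.003]=0;k=biggest(H)[:,0];q=np.array([ray(c,*p,.072)[:2] for p in k]);print('handle',fitc(q),k.mean(0))
a,b2=snap('scene'),snap('top')
np.savez('s2.npz',**a);np.savez('t2.npz',**b2)
E
```

```text
8.7333 [ 0.64836128 -0.06498022  0.18298789] [-0.7165545   0.24105211 -0.62147745] 0.08582018588519306
0.09598030550787859 body r28 (array([ 0.6477, -0.0659]), np.float64(0.0003)) 297
tilt [0.00888328 0.00428772 0.09532114]
handle (array([ 0.5415, -0.044 ,  0.0081]), np.float64(0.0003)) [355.16176471  81.89705882]
```

View pics/w4.png

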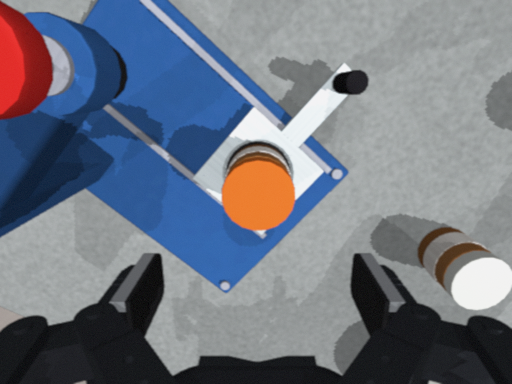

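The wrist view shows the jar upright in the nest, lid at (258,190), and the handle at (352,82). Next is the handle.

Emit:
{"name": "send_rows", "arguments": {"steps": "1 -0.0152 0.003 0 0 0 -0.1047;1 -0.0152 0.003 0 0 0 -0.1047;1 -0.0152 0.003 0 0 0 -0.1047;1 -0.0152 0.003 0 0 0 -0.1047;1 -0.0152 0.003 0 0 0 -0.1047"}}

```text
clock: 9.3
eef_pos: [0.5692, -0.0496, 0.1783]
tool_rot: [0.003, 1.0, 0.0, -0.002]
ft_force: [0.2, -0.0, 0.4]
grip_width: 0.0852
grasp_force: 0.0
```

Emit:
{"name": "send_rows", "arguments": {"steps": "1 -0.0152 0.003 0 0 0 -0.1047;1 -0.0152 0.003 0 0 0 -0.1047;1 0 0 -0.02 0 0 0;1 0 0 -0.02 0 0 0;1 0 0 0 0 0 0"}}

```text
clock: 9.72
eef_pos: [0.5367, -0.0434, 0.1354]
tool_rot: [0.105, 0.994, -0.0, -0.005]
ft_force: [-1.3, 0.3, -0.4]
grip_width: 0.0858
grasp_force: 0.0
```

Emit:
{"name": "send_rows", "arguments": {"steps": "1 0 0 0 0 0 0;1 0 0 0 0 0 0;1 0 0 0 0 0 0;1 0 0 0 0 0 0;1 0 0 0 0 0 0"}}

```text
clock: 10.13
eef_pos: [0.5414, -0.0439, 0.1411]
tool_rot: [0.105, 0.994, 0.0, 0.001]
ft_force: [0.5, -0.2, -0.3]
grip_width: 0.085
grasp_force: 0.0
```

```bash
python3 - <<'E'
from h import *
o,c=wrist();T=tool(o);P=pts(c)
print(o['clock'],o['eef_pos'],np.degrees(np.arctan2(T[1,1],T[0,1])))
H=mask(c,(0,0,0),(180,255,60));H[abs(P[...,2]-.0715)>.003]=0
if H.any():
  k=biggest(H)[:,0];q=np.array([ray(c,*p,.072)[:2] for p in k]);print('handle',fitc(q),k.mean(0))
E
```

```text
10.1333 [ 0.54138315 -0.04391752  0.14112288] 77.92595833886865
handle (array([ 0.5391, -0.0424,  0.008 ]), np.float64(0.0003)) [257.90769231 202.61538462]
```

Emit:
{"name": "send_rows", "arguments": {"steps": "1 -0.001 0.001 -0.025 0 0 0;1 0 0 -0.03 0 0 0;1 0 0 -0.025 0 0 0;1 0 0 -0.015 0 0 0;1 0 0 -0.01 0 0 0"}}

```text
clock: 10.6
eef_pos: [0.5384, -0.0428, 0.0334]
tool_rot: [0.105, 0.994, -0.0, -0.001]
ft_force: [-0.0, 0.2, 0.2]
grip_width: 0.0852
grasp_force: 0.0
```

Emit:
{"name": "send_rows", "arguments": {"steps": "1 0 0 0 0 0 0;1 0 0 0 0 0 0;-1 0 0 0 0 0 0;-1 0 0 0 0 0 0;-1 0 0 0 0 0 0"}}

```text
clock: 11.02
eef_pos: [0.5408, -0.0429, 0.0367]
tool_rot: [0.105, 0.994, 0.0, 0.001]
ft_force: [-0.9, -0.9, 0.5]
grip_width: 0.0512
grasp_force: 0.0
```

Emit:
{"name": "send_rows", "arguments": {"steps": "-1 0 0 0 0 0 0;-1 0 0 0 0 0 0;-1 0 0 0 0 0 0;-1 0 0 0 0 0 0;-1 0 0 0 0 0 0"}}

```text
clock: 11.43
eef_pos: [0.54, -0.0428, 0.0359]
tool_rot: [0.105, 0.994, 0.0, 0.0]
ft_force: [-1.1, 0.2, 4.7]
grip_width: 0.0165
grasp_force: 58.4
```

Emit:
{"name": "send_rows", "arguments": {"steps": "-1 -0.0005 -0.002 0 0 0 0;-1 -0.001 -0.005 0 0 0 0;-1 -0.0017 -0.0078 0 0 0 0;-1 -0.0017 -0.0078 0 0 0 0;-1 -0.0016 -0.0078 0 0 0 0"}}

```text
clock: 11.85
eef_pos: [0.5336, -0.073, 0.0359]
tool_rot: [0.105, 0.994, 0.001, 0.001]
ft_force: [-1.6, 2.0, 5.3]
grip_width: 0.0164
grasp_force: 58.4
```

Emit:
{"name": "send_rows", "arguments": {"steps": "-1 -0.0016 -0.0078 0 0 0 0;-1 -0.0017 -0.0078 0 0 0 0;-1 -0.0017 -0.0078 0 0 0 0;-1 -0.0016 -0.0078 0 0 0 0;-1 -0.0016 -0.0078 0 0 0 0"}}

```text
clock: 12.27
eef_pos: [0.5253, -0.1122, 0.0359]
tool_rot: [0.105, 0.994, 0.001, 0.001]
ft_force: [-0.8, 2.3, 5.8]
grip_width: 0.0168
grasp_force: 58.4
```

Emit:
{"name": "send_rows", "arguments": {"steps": "-1 -0.0016 -0.0078 0 0 0 0;-1 -0.0017 -0.0078 0 0 0 0;-1 -0.0017 -0.0078 0 0 0 0;-1 -0.0016 -0.0078 0 0 0 0;-1 -0.001 -0.005 0 0 0 0"}}

```text
clock: 12.68
eef_pos: [0.5176, -0.1489, 0.0359]
tool_rot: [0.105, 0.994, 0.0, 0.0]
ft_force: [-0.4, 1.2, 6.3]
grip_width: 0.0165
grasp_force: 58.4
```

Emit:
{"name": "send_rows", "arguments": {"steps": "-1 -0.0008 -0.004 0 0 0 0;-1 -0.0006 -0.003 0 0 0 0;-1 -0.0004 -0.002 0 0 0 0;-1 -0.0002 -0.001 0 0 0 0;-1 0 0 0 0 0 0"}}

```text
clock: 13.1
eef_pos: [0.5155, -0.1587, 0.0359]
tool_rot: [0.105, 0.994, 0.0, 0.0]
ft_force: [-0.8, 0.5, 6.7]
grip_width: 0.0169
grasp_force: 58.5
```

Emit:
{"name": "send_rows", "arguments": {"steps": "-1 -0.0004 -0.002 0 0 0 0;-1 -0.0004 -0.002 0 0 0 0;-1 -0.0004 -0.002 0 0 0 0;-1 -0.0002 -0.001 0 0 0 0;-1 0 0 0 0 0 0"}}

```text
clock: 13.52
eef_pos: [0.5141, -0.1656, 0.0359]
tool_rot: [0.105, 0.994, 0.0, 0.0]
ft_force: [-1.7, 1.5, 7.2]
grip_width: 0.0167
grasp_force: 58.5
```

Emit:
{"name": "send_rows", "arguments": {"steps": "-1 -0.0002 -0.001 0 0 0 0;-1 -0.0002 -0.001 0 0 0 0;-1 -0.0002 -0.001 0 0 0 0;-1 0 0 0 0 0 0;-1 0 0 0 0 0 0"}}

```text
clock: 13.93
eef_pos: [0.5135, -0.1685, 0.0359]
tool_rot: [0.105, 0.994, 0.0, 0.0]
ft_force: [-2.1, 1.6, 6.6]
grip_width: 0.0166
grasp_force: 58.5
```

Not at the stop yet; I'll keep creeping until the force rises.

Emit:
{"name": "send_rows", "arguments": {"steps": "-1 -0.0002 -0.001 0 0 0 0;-1 -0.0002 -0.001 0 0 0 0;-1 0 0 0 0 0 0;-1 0 0 0 0 0 0;-1 0 0 0 0 0 0"}}

```text
clock: 14.35
eef_pos: [0.5131, -0.1705, 0.0359]
tool_rot: [0.105, 0.994, 0.0, 0.0]
ft_force: [-2.2, 1.8, 6.3]
grip_width: 0.0168
grasp_force: 58.5
```

Emit:
{"name": "send_rows", "arguments": {"steps": "-1 -0.0002 -0.001 0 0 0 0;-1 -0.0002 -0.001 0 0 0 0;-1 0 0 0 0 0 0;-1 0 0 0 0 0 0;-1 0 0 0 0 0 0"}}

```text
clock: 14.77
eef_pos: [0.5129, -0.1711, 0.0359]
tool_rot: [0.105, 0.995, 0.001, 0.0]
ft_force: [-1.2, 4.0, 6.9]
grip_width: 0.0167
grasp_force: 58.7
```

Emit:
{"name": "send_rows", "arguments": {"steps": "-1 -0.0002 -0.001 0 0 0 0;-1 -0.0002 -0.001 0 0 0 0;-1 -0.0002 -0.001 0 0 0 0;-1 0 0 0 0 0 0;-1 0 0 0 0 0 0"}}

```text
clock: 15.18
eef_pos: [0.5129, -0.1711, 0.0359]
tool_rot: [0.104, 0.995, 0.004, 0.001]
ft_force: [0.7, 13.3, 7.3]
grip_width: 0.0165
grasp_force: 59.3
```

Emit:
{"name": "send_rows", "arguments": {"steps": "-1 0.0003 0.0015 0 0 0 0;-1 0.0003 0.0015 0 0 0 0;1 0 0 0 0 0 0;1 0 0 0 0 0 0;1 0 0 0 0 0 0"}}

```text
clock: 15.6
eef_pos: [0.5123, -0.1726, 0.0349]
tool_rot: [0.105, 0.994, -0.0, -0.0]
ft_force: [-0.6, -0.8, -0.0]
grip_width: 0.0518
grasp_force: 0.0
```

Emit:
{"name": "send_rows", "arguments": {"steps": "1 0 0 0 0 0 0;1 0 0 0 0 0 0;1 0 0 0.01 0 0 0;1 0 0 0.025 0 0 0;1 0 0 0.035 0 0 0"}}

```text
clock: 16.02
eef_pos: [0.51, -0.1717, 0.1037]
tool_rot: [0.105, 0.994, 0.001, -0.003]
ft_force: [0.6, 0.3, 0.7]
grip_width: 0.0856
grasp_force: 0.0
```

Emit:
{"name": "send_rows", "arguments": {"steps": "1 0 0 0.04 0 0 0;1 0 0 0.04 0 0 0;1 0 0 0.04 0 0 0;1 0 0 0.035 0 0 0;1 0 0 0.02 0 0 0"}}

```text
clock: 16.43
eef_pos: [0.5137, -0.173, 0.2863]
tool_rot: [0.105, 0.994, -0.001, 0.004]
ft_force: [0.5, -0.5, -0.5]
grip_width: 0.0856
grasp_force: 0.0
```

Emit:
{"name": "send_rows", "arguments": {"steps": "-1 0 0 0 0 0 0;-1 0 0 0 0 0 0;-1 0 0 0 0 0 0;-1 0 0 0 0 0 0;-1 0 0 0 0 0 0"}}

```text
clock: 16.85
eef_pos: [0.5117, -0.1722, 0.2786]
tool_rot: [0.105, 0.994, 0.0, -0.002]
ft_force: [-0.0, 0.2, 0.2]
grip_width: 0.0253
grasp_force: 0.0
```

```bash
python3 - <<'E'
from h import *
o,c=wrist('w5.png');T=tool(o);P=pts(c)
print(o['clock'],o['eef_pos'],o['grip_width'])
m=mask(c,(5,130,60),(24,255,255),20)
k=biggest(m);print(cv2.boundingRect(k));zz=P[...,2][m>0];print(np.percentile(zz,[10,50,90]).round(4))
m[abs(P[...,2]-.21)>.004]=0;k=biggest(m)[:,0];q=np.array([ray(c,*p,.21)[:2] for p in k]);print('red',fitc(q),k.mean(0))
H=mask(c,(0,0,0),(180,255,60));H[abs(P[...,2]-.0715)>.003]=0
if H.any(): k=biggest(H)[:,0];q=np.array([ray(c,*p,.072)[:2] for p in k]);print('handle',fitc(q),k.mean(0))
for n in('scene','top'):
  a=snap(n,n+'3.png');M=mask(a,(3,150,80),(18,255,255)); Pa=pts(a)
  M[(abs(Pa[...,0]-.62)>.06)|(abs(Pa[...,1]+.19)>.06)]=0;M[(Pa[...,2]>.12)]=0
  if M.any(): print(n,'orange near press',np.median(Pa[M>0],0),M.sum()/255)
  M=mask(a,(5,130,60),(24,255,255),20);M[abs(Pa[...,2]-.21)>.004]=0
  if M.any(): k=biggest(M)[:,0];q=np.array([ray(a,*p,.21)[:2] for p in k]);print(n,'red',fitc(q))
E
```

```text
16.85 [ 0.51173912 -0.17220469  0.27857502] 0.025313530047809944
(234, 305, 51, 53)
[0.2008 0.2087 0.2097]
red (array([ 0.6183, -0.1933,  0.02  ]), np.float64(0.0006)) [258.56849315 334.02739726]
handle (array([ 0.5123, -0.1707,  0.0073]), np.float64(0.0004)) [257.84615385 164.25641026]
scene orange near press [ 0.63082965 -0.17956956  0.0930099 ] 237.0
scene red (array([ 0.6243, -0.1881,  0.0192]), np.float64(0.0016))
top orange near press [ 0.61252702 -0.17267565  0.09481852] 51.0
top red (array([ 0.6167, -0.1985,  0.0224]), np.float64(0.0026))
```

View pics/w5.png

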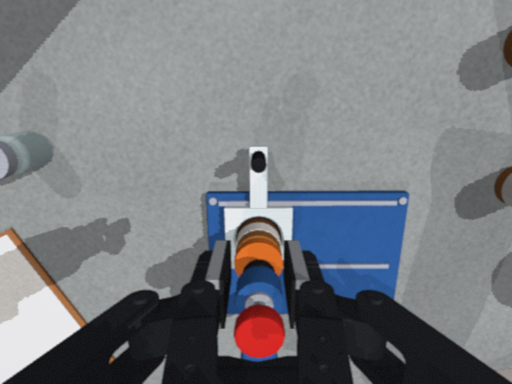

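The jar stands under the plunger, lid at (258,250), in line with the red head at (259,330). Plunger axis is about (0.619, -0.193). Going above it and pressing with shut fingers.

Emit:
{"name": "send_rows", "arguments": {"steps": "-1 0.02 -0.004 0 0 0 0;-1 0.03 -0.006 0 0 0 0;-1 0.03 -0.006 0 0 0 0;-1 0.02 -0.004 0 0 0 0;-1 0.007 -0.001 0 0 0 0"}}

```text
clock: 17.42
eef_pos: [0.6219, -0.1938, 0.2782]
tool_rot: [0.105, 0.994, 0.0, -0.001]
ft_force: [-0.9, 0.6, -0.5]
grip_width: 0.0001
grasp_force: 0.0
```

Emit:
{"name": "send_rows", "arguments": {"steps": "-1 0 0 -0.01 0 0 0;-1 0 0 -0.02 0 0 0;-1 0 0 -0.015 0 0 0;-1 0 0 -0.01 0 0 0;-1 0 0 0 0 0 0"}}

```text
clock: 17.83
eef_pos: [0.6181, -0.193, 0.2218]
tool_rot: [0.105, 0.994, 0.001, -0.003]
ft_force: [0.9, -0.1, -0.5]
grip_width: 0.0003
grasp_force: 0.0
```

Emit:
{"name": "send_rows", "arguments": {"steps": "-1 0 0 0 0 0 0;-1 0 0 0 0 0 0;-1 0 0 0 0 0 0;-1 0 0 0 0 0 0;-1 0 0 0 0 0 0"}}

```text
clock: 18.25
eef_pos: [0.62, -0.1936, 0.2263]
tool_rot: [0.105, 0.994, -0.0, 0.001]
ft_force: [-0.4, -0.4, -0.0]
grip_width: -0.0004
grasp_force: 0.0
```

Emit:
{"name": "send_rows", "arguments": {"steps": "-1 0 0 -0.005 0 0 0;-1 0 0 -0.005 0 0 0;-1 0 0 -0.004 0 0 0;-1 0 0 -0.003 0 0 0;-1 0 0 -0.003 0 0 0"}}

```text
clock: 18.67
eef_pos: [0.6194, -0.1933, 0.205]
tool_rot: [0.105, 0.994, 0.0, -0.0]
ft_force: [-0.7, 0.0, 2.4]
grip_width: 0.0001
grasp_force: 1.3
```

Emit:
{"name": "send_rows", "arguments": {"steps": "-1 0 0 -0.003 0 0 0;-1 0 0 -0.003 0 0 0;-1 0 0 -0.003 0 0 0;-1 0 0 -0.003 0 0 0;-1 0 0 -0.002 0 0 0"}}

```text
clock: 19.08
eef_pos: [0.6195, -0.1934, 0.1919]
tool_rot: [0.105, 0.994, -0.0, 0.0]
ft_force: [-5.1, 1.1, 9.4]
grip_width: -0.0002
grasp_force: 4.8
```

Emit:
{"name": "send_rows", "arguments": {"steps": "-1 0 0 -0.001 0 0 0;-1 0 0 -0.001 0 0 0;-1 0 0 -0.001 0 0 0;-1 0 0 -0.001 0 0 0;-1 0 0 0 0 0 0"}}

```text
clock: 19.5
eef_pos: [0.6194, -0.1934, 0.1888]
tool_rot: [0.105, 0.994, -0.0, 0.001]
ft_force: [-3.3, 1.5, 8.7]
grip_width: 0.0002
grasp_force: 4.4
```

Emit:
{"name": "send_rows", "arguments": {"steps": "-1 0 0 -0.001 0 0 0;-1 0 0 -0.001 0 0 0;-1 0 0 -0.001 0 0 0;-1 0 0 0 0 0 0;-1 0 0 0 0 0 0"}}

```text
clock: 19.92
eef_pos: [0.6195, -0.1934, 0.1881]
tool_rot: [0.105, 0.994, -0.0, 0.002]
ft_force: [-6.7, 2.0, 16.0]
grip_width: 0.0001
grasp_force: 8.3
```

Emit:
{"name": "send_rows", "arguments": {"steps": "-1 0 0 -0.001 0 0 0;-1 0 0 -0.001 0 0 0;-1 0 0 0 0 0 0;-1 0 0 0 0 0 0;-1 0 0 0 0 0 0"}}

```text
clock: 20.33
eef_pos: [0.6195, -0.1935, 0.1879]
tool_rot: [0.105, 0.994, -0.0, 0.002]
ft_force: [-10.5, 2.4, 23.7]
grip_width: 0.0001
grasp_force: 11.6
```

The plunger is at its stop: 0.188 = 0.210 − 0.022, with the force climbing to 24 N and no more travel. Raising and retreating.

Emit:
{"name": "send_rows", "arguments": {"steps": "-1 0 0 0.003 0 0 0;-1 0 0 0.005 0 0 0;-1 0 0 0.006 0 0 0;-1 0 0 0.007 0 0 0;-1 0 0 0.01 0 0 0"}}

```text
clock: 20.75
eef_pos: [0.6194, -0.1934, 0.2128]
tool_rot: [0.105, 0.994, 0.0, -0.001]
ft_force: [-0.7, -0.8, -0.1]
grip_width: -0.0002
grasp_force: 0.0
```

Emit:
{"name": "send_rows", "arguments": {"steps": "-1 0 0 0.03 0 0 0;-1 0 0 0.04 0 0 0;-1 -0.02 0.004 0.02 0 0 0;-1 -0.04 0.008 0 0 0 0;-1 -0.04 0.008 0 0 0 0"}}

```text
clock: 21.17
eef_pos: [0.5209, -0.1739, 0.3041]
tool_rot: [0.105, 0.994, -0.0, 0.002]
ft_force: [-0.3, -0.4, 1.8]
grip_width: -0.0
grasp_force: 0.0
```

Emit:
{"name": "send_rows", "arguments": {"steps": "-1 -0.04 0.008 0 0 0 0;-1 -0.02 0.008 0 0 0 0;-1 0 0 0 0 0 0;-1 0 0 0 0 0 0;-1 0 0 0 0 0 0"}}

```text
clock: 21.58
eef_pos: [0.4607, -0.1578, 0.3036]
tool_rot: [0.105, 0.994, -0.0, 0.001]
ft_force: [0.2, -0.2, 0.3]
grip_width: -0.0
grasp_force: 0.0
```

```bash
python3 - <<'E'
from h import *
o,c=wrist();P=pts(c)
print(o['clock'],o['eef_pos'])
m=mask(c,(5,130,60),(24,255,255),20);print('red wrist',np.percentile(P[...,2][m>0],[50,90]) if m.any() else 0)
m=mask(c,(3,150,80),(18,255,255));m[abs(P[...,1]+.19)>.06]=0;print('lid z wrist',np.percentile(P[...,2][m>0],[5,50,90]))
b=(m>0)&(P[...,2]>np.percentile(P[...,2][m>0],90)-.013);
s=snap('scene');t=snap('top')
Ps=pts(s);m=mask(s,(5,130,60),(24,255,255),20)*(abs(Ps[...,1]+.19)<.05)*(abs(Ps[...,0]-.62)<.05);print('red scene',np.percentile(Ps[...,2][m>0],90))
m=mask(s,(3,150,80),(18,255,255))*(abs(Ps[...,1]+.19)<.06)*(abs(Ps[...,0]-.62)<.06)*(Ps[...,2]<.12);print('lid scene z',np.percentile(Ps[...,2][m>0],[5,50,95]))
y,x=np.where(m>0);print(x.min(),x.max(),y.min(),y.max())
im=np.hstack([cv2.resize(s['frame'][140:280,140:280],(400,400),interpolation=2),cv2.resize(c['frame'],(400,300))[:,:].repeat(1,0)[np.clip(np.arange(400),0,299)]])
cv2.imwrite('pics/fin.png',im[:,:,::-1])
for n,c0,c1 in(('s',dict(np.load('s.npz')),s),('t',dict(np.load('t.npz')),t)):
  d=np.abs(c0['frame'].astype(int)-c1['frame']).max(2)>60;nn,l,st,ce=cv2.connectedComponentsWithStats(d.astype(np.uint8));print(n,[(ce[i].round().tolist(),st[i,4]) for i in range(1,nn) if st[i,4]>25])
E
```

```text
21.5833 [ 0.46071854 -0.15778391  0.30364202]
red wrist [0.20875385 0.35216496]
lid z wrist [0.37367736 0.4076145  0.43778086]
red scene 0.2099567401717999
lid scene z [0.06969657 0.08902446 0.09208485]
193 209 193 209
s [([250.0, 2.0], np.int32(74)), ([378.0, 11.0], np.int32(55)), ([401.0, 12.0], np.int32(163)), ([246.0, 26.0], np.int32(286)), ([375.0, 64.0], np.int32(90)), ([250.0, 65.0], np.int32(59)), ([507.0, 69.0], np.int32(62)), ([357.0, 101.0], np.int32(313)), ([504.0, 92.0], np.int32(174)), ([332.0, 97.0], np.int32(64)), ([339.0, 107.0], np.int32(80)), ([386.0, 105.0], np.int32(66)), ([494.0, 120.0], np.int32(1132)), ([241.0, 108.0], np.int32(92)), ([329.0, 110.0], np.int32(36)), ([377.0, 120.0], np.int32(61)), ([471.0, 143.0], np.int32(64)), ([508.0, 155.0], np.int32(86)), ([116.0, 174.0], np.int32(426)), ([229.0, 194.0], np.int32(59)), ([204.0, 211.0], np.int32(788)), ([257.0, 212.0], np.int32(66)), ([384.0, 214.0], np.int32(51)), ([232.0, 235.0], np.int32(769)), ([389.0, 256.0], np.int32(474)), ([373.0, 271.0], np.int32(199))]
t [([311.0, 179.0], np.int32(1328)), ([266.0, 171.0], np.int32(632)), ([354.0, 188.0], np.int32(28)), ([263.0, 195.0], np.int32(108)), ([350.0, 205.0], np.int32(64)), ([145.0, 219.0], np.int32(264)), ([311.0, 283.0], np.int32(2033)), ([308.0, 352.0], np.int32(1995)), ([52.0, 358.0], np.int32(3371)), ([20.0, 333.0], np.int32(215)), ([60.0, 344.0], np.int32(37)), ([235.0, 361.0], np.int32(211)), ([249.0, 368.0], np.int32(146)), ([277.0, 364.0], np.int32(244)), ([135.0, 376.0], np.int32(240)), ([272.0, 376.0], np.int32(60)), ([262.0, 380.0], np.int32(172))]
```

View pics/fin.png

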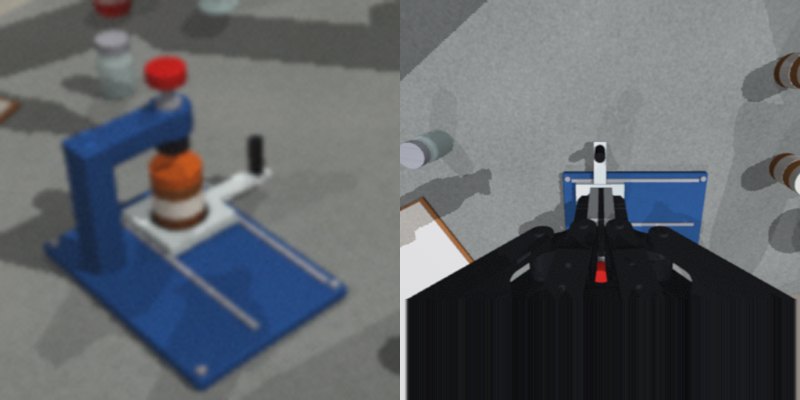

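The final view shows the lid flush with no yellow neck, its top at about 0.091. The plunger is back up at 0.21 and the shuttle is in. The other objects show no change.

```bash
python3 -c "
from workcell import *
print(job_done())"
```

```text
the job is handed in; nothing more can be done
None
```

The jar stands capped in the nest under the plunger, with the lid pressed home, the shuttle fully in and the plunger back up; the other objects look unmoved, and the job is handed in at about 22 s of the 72 s allowed.

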